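# Clamp the tall tube in the spring holder

## Robot

A 6-joint arm with a two-finger parallel gripper is mounted at the origin on the work surface. World frame = base frame: x ahead of the robot, y to its left, z up, the work surface at z = 0. Lengths are in m, angles in rad, forces in N, time in s.
With the tool pointing down it reaches from about 0.375 to 0.975 m from the base axis. Payload 3.8 kg.
Tool frame: the origin (TCP) lies midway between the tips of the shut fingers; the grasp point (between the pads) lies 19 mm behind it; z points along the fingers, y is the line along which they close (so a half turn about z gives the same grasp; the last joint's range is limited). The gripper opens to 85 mm and grips with 20 to 120 N. Pads are 22 mm wide; open, the fingers measure 114 mm over their backs; the gripper's body (76 mm by 85 mm) begins 54 mm behind the grasp point. The pads swing forward as they close: fully open they stand 13 mm farther back than shut.
Start: joints at [-1.307, 0.264, 1.604, -0, 1.274, -0.037], TCP at [0.2, -0.645, 0.231] pointing down, gripper open.
Joint ranges: [-2.63, 2.63], [-0.94, 2.18], [0.31, 2.57], [-1.31, 4.45], [0, 2.66], [-2.55, 2.55]. Speed limits (rad/s): [2.57, 2.57, 3.14, 3.14, 3.14, 3.14].

## Interface

Orientations are given as a rotation vector (axis times angle).
In Python, from workcell import bot, cams gives the robot as it stands.
- The arm moves only by the tool play_rows, never from a script. Its argument "rows" is a list of rows, each a list of 2 entries, a list of its own where there are three numbers: the shift along the tool's x, y, z scaled (see below), then the turn, a rotation vector about the tool's x, y, z scaled (see below). A call has 1 to 20 rows; each row is the pose to reach, as a shift and turn from the pose commanded when the call began, along the tool's axes at that moment; what a row does not reach only later rows make up. The controller multiplies each number of a shift by 250 mm and each number of a turn by 45 degrees. A row lasts 1/12 s, in which the tool goes at most 41.7 mm and 7.16 degrees, less where a joint would pass 70% of its speed; a pose out of reach is approached as far as the arm can. A call with a number of a shift or a turn outside -1 to 1 is refused whole. A call with a gripper value outside its range is refused whole. "claw" is the opening, from -1 (shut) to 1 (fully open), set as the call begins (left out, the last holds). The fingers move at their own pace and stop on an object; "newtons" is the grip in N (left out, the last holds). Time passes only in rows, so rows that repeat a pose let the fingers close. It gives the time, the measured TCP pose, the force, the opening and the grip force at its end, in the units of the state.
- bot.read_state(): the state, without advancing time (a new reading comes with each control period).
- cams.read_camera(name): name is "scene" or "top" or "wrist"; returns a dict with "image" (384x512x3 uint8, red, green, blue), "K" (3x3 intrinsics, pixels), "T" (4x4, takes a point from camera to world coordinates); the wrist camera has in their place "mount" (4x4, takes a point from camera to tool coordinates, whose origin is the TCP and whose axes are the flange's). Camera axes: x right, y down, z forward; pixel columns grow to the right and rows downward; lengths in m; the calibration is good to about 2 mm. The wrist camera is an equidistant fisheye: a pixel r from the principal point sees the ray r / f radians off the axis. A picture is of the moment at which its call begins: read the wrist's pose just before it. There is no depth.
- bot.finish_job(): hands the job in; it is judged then, once.
The state is a dict: "time": time; "q": joint angles; "joint_vel": joint speeds; "joint_torque": joint torques, N m; "tool_pos": TCP position; "tcp_rot": TCP orientation; "wrist_force": force on the tool from outside, world axes, zero at the start; "torque": the same for the moment, N m; "width": opening from 0.0 (shut) to 1.0 (fully open); "grip_force": force on a finger pad.
Only numpy, scipy, OpenCV 4.12 (cv2) and the standard library are available. Lean on these libraries where they do the work, as an engineer would, in place of code of your own. Each camera call takes 0.05 s, during which the arm holds its last target. There are 200 camera calls.

## Task

Stand the tall capped tube upright on the floor of the spring holder, between its fixed stop and its sprung gate: push the gate back (the tube itself can do it), hold it back while lowering the tube in near the middle of the stop's width, then let go so that the gate springs back and clamps the tube against the stop. Leave the short tube where it stands.

Things in the scene. Friction and masses are not known exactly. Their poses are not given: they have to be found in the camera images.
- tall_tube: The tall screw-cap tube, 120 mm high, standing loose on its flat foot: off-white body 30 mm in diameter, its top 24 mm a blue cap 34 mm in diameter. About 70 g. Origin: centre of the underside; z up to the cap. It stands in one of three spots; the short tube and a squat white jar (56 mm wide, 85 mm high) are in the others.
- short_tube: A bystander: the same kind of tube with the same cap, but only 70 mm high. Origin: centre of the underside. To be left standing where it is.
- holder: Spring holder fixed to the bench. Origin at bench level under the middle of the stop's face; x from stop to gate (the way the gate opens), y along their 64 mm width. Base plate 80 mm wide, x -45 to 125, its top (the floor) at z 12 mm. Grey stop block x -20 to 0, top z 50. Steel gate behind it (see joint), then a grey spring housing x 90 to 125, top z 56. A clamped tube's axis is at x 15.
- gate (a joint): Travel of the gate from shut along holder +x, m: 0 shut to 0.055. The gate is an upright plate 8 mm thick, z 14 to 85 mm, 35 mm taller than the stop; its face is at x 12 mm + travel. A spring shuts it (2 N shut, 4 N fully back). A tube held with its foot just over the stop (z 60) can press on the gate's upper part, push it back, then go down. A clamped tube leaves it near 0.018.
Mind the look-alikes: they are no part of the job. Leave any purple, turquoise or yellow look-alike of the tall_tube alone.

How it is judged:
At the end, for the whole second after the job is handed in: The tall tube stands still on the holder floor (within 6 mm), upright within 10 degrees, axis within 8 mm of its place against the stop and 22 mm of mid-width; the gate has sprung onto it (11 to 25 mm from shut); the short tube stands within 30 mm of where it was (x of tall_tube in the frame of holder between 0.007 and 0.023 m and y of tall_tube in the frame of holder between -0.022 and 0.022 m and z of tall_tube in the frame of holder between 0.007 and 0.018 m and angle between each of tall_tube, short_tube's own z axis and vertical below 0.175 rad and value of joint gate between 0.011 and 0.025 m and linear speed of tall_tube below 0.02 m/s and distance of short_tube from where it was at the start of the episode below 0.03 m); the robot touches nothing.
It fails at once if the short tube is displaced by more than 30 mm (distance of short_tube from where it was at the start of the episode above 0.03 m).
It also fails if it takes over 35 s, if anything falls off the work surface, if the arm or the gripper's body presses on something with over 40 N, if the wrist force passes 120 N, or if a joint passes its speed limit or range.

## Working session

There is one attempt and no reset: what is moved stays moved. The work goes in short steps, Python scripts to look and compute and a tool call to move; the robot and the scene stay as the last step left them, time stands still between calls to the robot, and variables do not carry over. Pictures are saved under pics/ and viewed, at most 10 in all, crops included, and the job is handed in when it is done.

Besides the shell and the picture viewer there is one more tool, called after "Request:" as name([rows], argument=value, ...), one row to a line, values as JSON. play_rows: Moves the arm, as the interface text tells. Its arguments: {"type":"object","properties":{"rows":{"type":"array","items":{"type":"array"}},"claw":{"type":"number"},"newtons":{"type":"number"}},"required":["rows"]}

```bash
mkdir -p pics; python3 - <<'E'
from workcell import bot,cams
import cv2,numpy as np,pickle
s=bot.read_state();print(s)
d={}
for n in("scene","top","wrist"):
    c=cams.read_camera(n);d[n]=c
    cv2.imwrite(f"pics/{n}0.png",c["image"][:,:,::-1])
    print(n,c["K"].round(1).tolist(),c.get("T",c.get("mount")).round(4).tolist())
pickle.dump(d,open("c0.pkl","wb"))
a=np.hstack([d["scene"]["image"],d["top"]["image"]])
E
```

```text
{'time': 0.0, 'q': array([-1.30690109e+00,  2.64745140e-01,  1.60541357e+00, -2.63146927e-05,
        1.27366212e+00, -3.68757269e-02]), 'joint_vel': array([ 1.84204180e-03, -2.09924043e-05, -7.37587957e-05, -1.24816232e-04,
       -9.88837227e-04, -1.17498561e-04]), 'joint_torque': array([ 1.03017781e-03, -5.15099931e+01, -3.67312181e+01,  5.97114354e-05,
        1.29013887e-02, -8.27006890e-07]), 'tool_pos': array([ 0.19978604, -0.64398321,  0.22994604]), 'tcp_rot': array([-3.10394687e+00, -4.70351875e-01,  4.35382305e-04]), 'wrist_force': array([-0.08275477, -0.65055457, -0.55319557]), 'torque': array([ 0.03819964,  0.00620701, -0.03436738]), 'grip_force': 0.0, 'width': 1.0003574783981868}
scene [[397.5, 0.0, 256.6], [0.0, 397.5, 193.6], [0.0, 0.0, 1.0]] [[-0.4248, 0.6089, -0.6699, 1.0319], [0.9051, 0.2711, -0.3275, 0.3217], [-0.0178, -0.7454, -0.6663, 0.5754], [0.0, 0.0, 0.0, 1.0]]
top [[410.3, 0.0, 245.5], [0.0, 410.3, 183.4], [0.0, 0.0, 1.0]] [[0.1976, -0.9556, 0.2186, 0.348], [-0.9803, -0.1933, 0.0414, 0.0492], [0.0027, -0.2225, -0.9749, 0.6998], [0.0, 0.0, 0.0, 1.0]]
wrist [[297.3, 0.0, 254.2], [0.0, 297.3, 191.2], [0.0, 0.0, 1.0]] [[-0.0014, -0.9496, -0.3134, 0.0796], [1.0, -0.0016, 0.0005, -0.0002], [-0.0009, -0.3134, 0.9496, -0.1425], [0.0, 0.0, 0.0, 1.0]]
```

View pics/scene0.png

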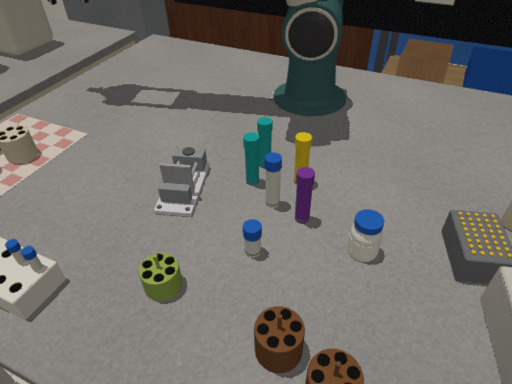

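View pics/top0.png

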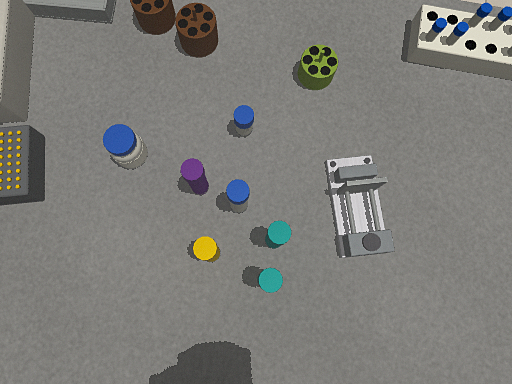

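The scene view shows the tall tube (cap at 273,162) among the turquoise, yellow and purple look-alikes. The short tube is at (252,237) and the holder at (183,180). In the top view the tall cap is at (237,191), the short cap at (244,117), and the holder runs from its stop at (357,172) to its housing at (368,242). Next I'll take enlarged crops.

```bash
python3 - <<'E'
import cv2,numpy as np
t=cv2.imread("pics/top0.png");s=cv2.imread("pics/scene0.png")
a=cv2.resize(t[145:265,315:405],None,fx=5,fy=5,interpolation=cv2.INTER_CUBIC)   #450x600
b=cv2.resize(t[170:220,160:230+30],None,fx=3.5,fy=3.5,interpolation=cv2.INTER_CUBIC)
cc=np.zeros((600,800,3),np.uint8);cc[:,:450]=a;cc[:175,450:800]=b
e=cv2.resize(s[140:220,150:220],None,fx=5,fy=5,interpolation=cv2.INTER_CUBIC);cc[180:580,450:800]=e
cv2.imwrite("pics/crop1.png",cc)
f=cv2.resize(s[110:230,230:330],None,fx=5,fy=5,interpolation=cv2.INTER_CUBIC);cv2.imwrite("pics/crop2.png",f)
E
```

```text
(no output)
```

View pics/crop1.png

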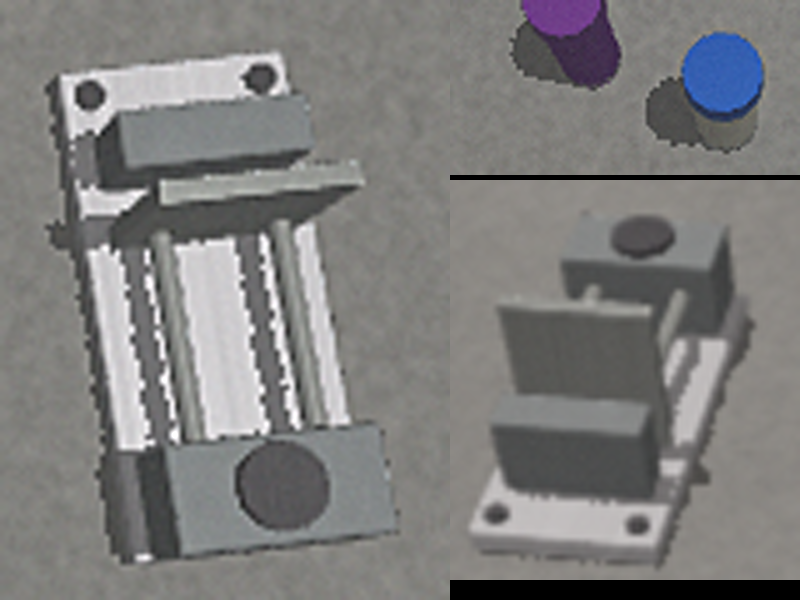

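View pics/crop2.png

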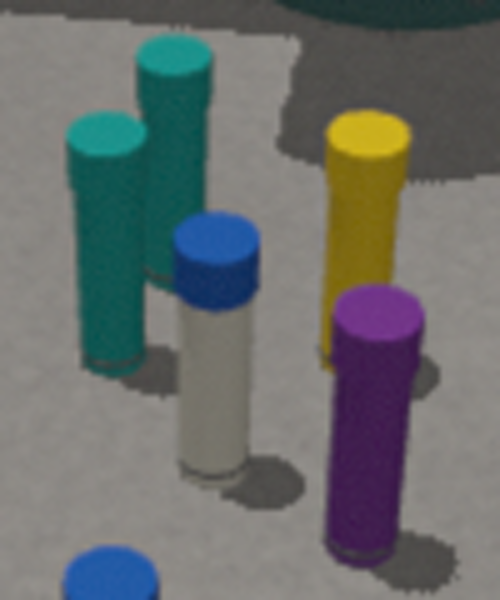

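The top crop shows the stop, gate and housing corners, with the stop at the top and the gate opening downward. The tall tube's cap centre is at crop (722,72). The second crop puts the tall cap at (217,239), its foot at about (212,472), and the look-alikes around it. Next I'll triangulate the tubes and fit the holder pose.

```bash
cat > m.py <<'E'
import numpy as np,cv2,pickle
from scipy.optimize import least_squares
d=pickle.load(open("c0.pkl","rb"))
def P(n):
    c=d[n];return c["K"]@np.linalg.inv(c["T"])[:3]
def proj(n,X):
    p=P(n)@np.append(X,1);return p[:2]/p[2]
def tri(t,s):
    X=cv2.triangulatePoints(P("top"),P("scene"),np.array(t,float).reshape(2,1),np.array(s,float).reshape(2,1));return (X[:3]/X[3]).ravel()
E
python3 - <<'E'
from m import *
s2=lambda u,v:((u+.5)/5-.5+230,(v+.5)/5-.5+110)
for n,t,s in [("tall",(237.4,190.2),s2(217,239)),("purple",(193,168.5),s2(378,311)),("turqA",(279.5,232),s2(107,134)),("turqB",(270.5,280),s2(174,55)),("yellow",(205.5,247.5),s2(368,134)),("short",(244,115.5),(252.5,229)),("jar",(120,139),(368.5,221))]:
    X=tri(t,s);print(n,X.round(4),(proj("top",X)-t).round(1),(proj("scene",X)-s).round(1))
# foot of tall tube at z=0 from the scene
c=d["scene"];r=c["T"][:3,:3]@np.linalg.inv(c["K"])@np.array([*s2(213,470),1]);o=c["T"][:3,3];print("foot",(o-r*o[2]/r[2]).round(4))
a=lambda u,v:((u+.5)/5-.5+315,(v+.5)/5-.5+145)
b=lambda u,v:((u-450+.5)/5-.5+150,(v-180+.5)/5-.5+140)
T=[((-20,-32,50),(122,113)),((-20,32,50),(302,97)),((0,32,50),(312,150)),((-45,-40,12),(62,75)),((-45,40,12),(283,52)),((12,-32,85),(160,181)),((12,32,85),(358,161)),((20,32,85),(362,182)),((20,-32,85),(160,203))]
S=[((-20,32,50),(492,425)),((-20,-32,50),(657,438)),((-45,-40,12),(660,550)),((-45,40,12),(470,535)),((12,32,85),(498,302)),((12,-32,85),(653,314))]
def W(p,x):
    X=np.array(x)/1e3;X=X@np.array([[np.cos(p[3]),np.sin(p[3]),0],[-np.sin(p[3]),np.cos(p[3]),0],[0,0,1]]);return X+p[:3]
f=lambda p:np.concatenate([proj("top",W(p,x))-a(*u) for x,u in T]+[proj("scene",W(p,x))-b(*u) for x,u in S])
r=least_squares(f,[.5,-.2,0,3.1],loss="soft_l1");print("holder",r.x.round(4));print(f(r.x).reshape(-1,2).round(1).tolist())
E
```

```text
tall [0.4663 0.0827 0.1194] [ 0.5 -0.1] [0.4 0. ]
purple [0.4846 0.1535 0.1205] [-0.1  0. ] [-0.1  0. ]
turqA [0.4188 0.0125 0.1195] [ 0.2 -0. ] [0.2 0. ]
turqB [0.3515 0.0126 0.1192] [ 0.4 -0.1] [0.3 0. ]
yellow [0.3768 0.1104 0.1201] [ 0.1 -0. ] [ 0.1 -0. ]
short [0.6036 0.1019 0.0619] [-0.3  0.1] [-0.3 -0. ]
jar [0.5187 0.2849 0.0794] [ 0.2 -0. ] [ 0.2 -0. ]
foot [0.4687 0.0823 0.    ]
holder [ 5.4160e-01 -1.0230e-01 -8.0000e-04  3.4461e+00]
[[-1.6, -0.3], [0.9, -1.0], [1.0, 0.1], [-1.1, -0.3], [-0.1, -0.3], [-0.9, 0.1], [0.4, -0.1], [0.5, 0.7], [-0.1, 0.8], [-0.1, -0.1], [-2.5, -0.4], [0.0, -0.3], [0.1, -0.5], [0.5, 1.2], [0.2, 0.9]]
```

```bash
cat > go.py <<'E'
import sys,numpy as np
from workcell import bot
from scipy.spatial.transform import Rotation as R
def tgt(deg):
    a=np.radians(deg);return R.from_matrix([[np.cos(a),np.sin(a),0],[np.sin(a),-np.cos(a),0],[0,0,-1]])
def go(wps,st=None):
    "wps: (x,y,z,toolx_deg); each from the pose of the one before"
    s=bot.read_state();p,r=s["tool_pos"],R.from_rotvec(s["tcp_rot"])
    m=r.as_matrix();print("t",round(s["time"],2),p.round(4),"yaw",np.degrees(np.arctan2(m[1,0],m[0,0])).round(2),"tilt",np.degrees(np.arccos(-m[2,2])).round(2))
    for w in wps:
        q=tgt(w[3]);sh=r.inv().apply(np.array(w[:3])-p)/.25;tu=(r.inv()*q).as_rotvec()/np.radians(45)
        print(w,sh.round(3).tolist(),tu.round(3).tolist());p,r=np.array(w[:3]),q
E
python3 -c "
from go import *
go([(.289,-.402,.231,62),(.378,-.16,.231,107),(.467,.0825,.2,107.4)])"
```

```text
t 0.15 [ 0.1998 -0.6441  0.2302] yaw 17.23 tilt 0.1
(0.289, -0.402, 0.231, 62) [0.628, -0.819, -0.002] [-0.002, -0.001, -0.995]
(0.378, -0.16, 0.231, 107) [1.022, -0.14, 0.0] [0.0, 0.0, -1.0]
(0.467, 0.0825, 0.2, 107.4) [0.824, 0.624, 0.124] [0.0, 0.0, -0.009]
```

Request:
play_rows([
  [[0.63,-0.82,0],[0,0,-0.99]],
  [[0.63,-0.82,0],[0,0,-0.99]],
  [[0.63,-0.82,0],[0,0,-0.99]],
  [[0.63,-0.82,0],[0,0,-0.99]],
  [[0.63,-0.82,0],[0,0,-0.99]],
  [[0.63,-0.82,0],[0,0,-0.99]],
  [[0.63,-0.82,0],[0,0,-0.99]],
  [[0.63,-0.82,0],[0,0,-0.99]],
  [[0.63,-0.82,0],[0,0,-0.99]],
  [[0.63,-0.82,0],[0,0,-0.99]],
], claw=0.5, newtons=80)

```text
time: 0.98
tool_pos: [0.2895, -0.4034, 0.2315]
tcp_rot: [2.696, 1.61, -0.001]
wrist_force: [0.4, -1.3, 0.3]
width: 0.752
grip_force: 0.0
```

Request:
play_rows([
  [[1.0,-0.14,0],[0,0,-1]],
  [[1.0,-0.14,0],[0,0,-1]],
  [[1.0,-0.14,0],[0,0,-1]],
  [[1.0,-0.14,0],[0,0,-1]],
  [[1.0,-0.14,0],[0,0,-1]],
  [[1.0,-0.14,0],[0,0,-1]],
  [[1.0,-0.14,0],[0,0,-1]],
  [[1.0,-0.14,0],[0,0,-1]],
  [[1.0,-0.14,0],[0,0,-1]],
  [[1.0,-0.14,0],[0,0,-1]],
])

```text
time: 1.82
tool_pos: [0.377, -0.167, 0.2313]
tcp_rot: [-1.878, -2.518, 0.001]
wrist_force: [-1.0, 0.0, 0.7]
width: 0.752
grip_force: 0.0
```

```bash
python3 -c "
from go import *
go([(.467,.0825,.2,107.4)])"
```

```text
t 1.82 [ 0.377  -0.167   0.2313] yaw 106.58 tilt 0.04
(0.467, 0.0825, 0.2, 107.4) [0.854, 0.63, 0.125] [-0.001, 0.0, -0.018]
```

Request:
play_rows([
  [[0.85,0.63,0.12],[0,0,-0.018]],
  [[0.85,0.63,0.12],[0,0,-0.018]],
  [[0.85,0.63,0.12],[0,0,-0.018]],
  [[0.85,0.63,0.12],[0,0,-0.018]],
  [[0.85,0.63,0.12],[0,0,-0.018]],
  [[0.85,0.63,0.12],[0,0,-0.018]],
  [[0.85,0.63,0.12],[0,0,-0.018]],
  [[0.85,0.63,0.12],[0,0,-0.018]],
  [[0.85,0.63,0.12],[0,0,-0.018]],
  [[0.85,0.63,0.12],[0,0,-0.018]],
])

```text
time: 2.65
tool_pos: [0.4666, 0.0816, 0.2011]
tcp_rot: [-1.859, -2.532, 0.002]
wrist_force: [-0.0, -0.4, -0.3]
width: 0.751
grip_force: 0.0
```

```bash
python3 - <<'E'
from go import *
from workcell import cams
import cv2
go([(.467,.0825,.09,107.4)])
s=bot.read_state();c=cams.read_camera("wrist");np.savez("w1.npz",p=s["tool_pos"],r=s["tcp_rot"],K=c["K"],M=c["mount"])
cv2.imwrite("pics/w1.png",cv2.resize(c["image"][:,:,::-1],(800,600)))
M=np.array(c["mount"]);K=c["K"]
for X in [(.4665,.0825,.12),(.4665,.0825,0)]:
    x=R.from_rotvec(s["tcp_rot"]).inv().apply(np.array(X)-s["tool_pos"]);x=(np.linalg.inv(M)@np.append(x,1))[:3]
    th=np.arctan2(np.hypot(x[0],x[1]),x[2]);ph=np.arctan2(x[1],x[0]);print((np.array([K[0,2]+K[0,0]*th*np.cos(ph),K[1,2]+K[1,1]*th*np.sin(ph)])*800/512).round(0))
E
```

```text
t 2.65 [0.4666 0.0816 0.2011] yaw 107.44 tilt 0.07
(0.467, 0.0825, 0.09, 107.4) [0.003, 0.003, 0.444] [-0.001, 0.001, 0.001]
[400. 309.]
[399. 256.]
```

View pics/w1.png

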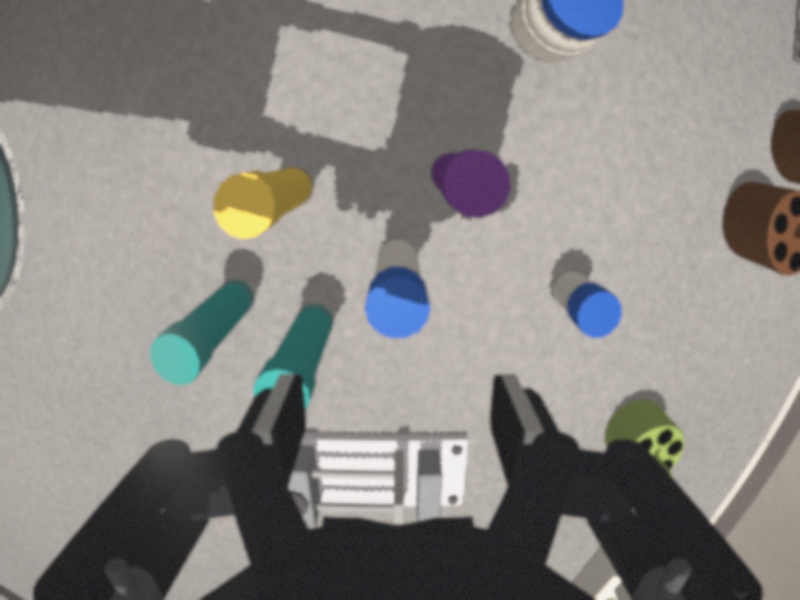

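The wrist picture shows the tall cap at (398,304) against a predicted (400,309), so they agree to about 2 mm. The fingers are clear of the neighbours. I'll go down and grip the cap.

Request:
play_rows([
  [[0.006,0,0.1],[0,0,0]],
  [[0.006,0,0.2],[0,0,0]],
  [[0.006,0,0.3],[0,0,0]],
  [[0.006,0,0.36],[0,0,0]],
  [[0.006,0,0.41],[0,0,0]],
  [[0.006,0,0.448],[0,0,0]],
  [[0.006,0,0.448],[0,0,0]],
  [[0.006,0,0.448],[0,0,0]],
])

```text
time: 3.37
tool_pos: [0.4659, 0.084, 0.0893]
tcp_rot: [-1.858, -2.533, 0.001]
wrist_force: [0.3, -0.2, -0.1]
width: 0.753
grip_force: 0.0
```

Request:
play_rows([
  [[0,0,0],[0,0,0]],
  [[0,0,0],[0,0,0]],
  [[0,0,0],[0,0,0]],
  [[0,0,0],[0,0,0]],
  [[0,0,0],[0,0,0]],
  [[0,0,0],[0,0,0]],
  [[0,0,0],[0,0,0]],
  [[0,0,0],[0,0,0]],
  [[0,0,0],[0,0,0]],
  [[0,0,0],[0,0,0]],
], claw=-1, newtons=80)

```text
time: 4.2
tool_pos: [0.4671, 0.0851, 0.0908]
tcp_rot: [1.854, 2.534, 0.002]
wrist_force: [-1.3, -0.4, 6.3]
width: 0.376
grip_force: 78.9
```

Request:
play_rows([
  [[0,0,-0.05],[0,0,0]],
  [[0,0,-0.12],[0,0,0]],
  [[0,0,-0.22],[0,0,0]],
  [[0,0,-0.32],[0,0,0]],
  [[0,0,-0.42],[0,0,0]],
  [[0,0,-0.5],[0,0,0]],
  [[0,0,-0.55],[0,0,0]],
  [[0,0,-0.57],[0,0,0]],
  [[0,0,-0.57],[0,0,0]],
])

```text
time: 4.95
tool_pos: [0.4667, 0.0851, 0.2329]
tcp_rot: [1.854, 2.534, 0.003]
wrist_force: [0.0, -0.5, -0.7]
width: 0.376
grip_force: 79.3
```

```bash
python3 -c "
from go import *
go([(.5511,-.0993,.231,107.4)])
s=bot.read_state();print(s['width'],s['grip_force'],s['wrist_force'])"
```

```text
t 4.95 [0.4667 0.0851 0.2329] yaw 107.6 tilt 0.14
(0.5511, -0.0993, 0.231, 107.4) [-0.805, 0.099, 0.008] [0.003, 0.001, 0.005]
0.3756926977087024 79.30191278457642 [ 0.01076119 -0.53743168 -0.66683293]
```

Request:
play_rows([
  [[-0.05,0.006,0],[0,0,0]],
  [[-0.12,0.015,0],[0,0,0]],
  [[-0.22,0.027,0],[0,0,0]],
  [[-0.32,0.04,0],[0,0,0]],
  [[-0.42,0.052,0],[0,0,0]],
  [[-0.52,0.064,0],[0,0,0]],
  [[-0.62,0.076,0],[0,0,0]],
  [[-0.7,0.086,0],[0,0,0]],
  [[-0.76,0.094,0],[0,0,0]],
  [[-0.79,0.097,0],[0,0,0]],
  [[-0.805,0.099,0],[0,0,0.005]],
  [[-0.805,0.099,0],[0,0,0.005]],
  [[-0.805,0.099,0],[0,0,0.005]],
])

```text
time: 6.03
tool_pos: [0.55, -0.0987, 0.2313]
tcp_rot: [-1.859, -2.531, 0.0]
wrist_force: [-0.2, -0.2, -0.8]
width: 0.375
grip_force: 79.3
```

Request:
play_rows([
  [[0,0,0.05],[0,0,0]],
  [[0,0,0.1],[0,0,0]],
  [[0,0,0.16],[0,0,0]],
  [[0,0,0.22],[0,0,0]],
  [[0,0,0.27],[0,0,0]],
  [[0,0,0.3],[0,0,0]],
  [[0,0,0.32],[0,0,0]],
  [[0,0,0.32],[0,0,0]],
  [[0,0,0.32],[0,0,0]],
])

```text
time: 6.78
tool_pos: [0.5505, -0.0993, 0.1518]
tcp_rot: [-1.86, -2.532, 0.0]
wrist_force: [0.0, -0.1, -0.8]
width: 0.373
grip_force: 79.3
```

```bash
python3 - <<'E'
from go import *
from workcell import cams
import cv2
go([(.5511,-.0993,.153,107.4)])
t=cams.read_camera("top")["image"];s=cams.read_camera("scene")["image"]
cc=np.zeros((600,800,3),np.uint8)
cc[:,:400]=cv2.resize(s[80:230,130:230],(400,600),interpolation=cv2.INTER_CUBIC)
cc[:,400:]=cv2.resize(t[130:280,310:410],(400,600),interpolation=cv2.INTER_CUBIC)
cv2.imwrite("pics/h1.png",cc[:,:,::-1])
E
```

```text
t 6.78 [ 0.5505 -0.0993  0.1518] yaw 107.38 tilt 0.0
(0.5511, -0.0993, 0.153, 107.4) [-0.001, 0.002, -0.005] [-0.0, -0.0, -0.0]
```

View pics/h1.png

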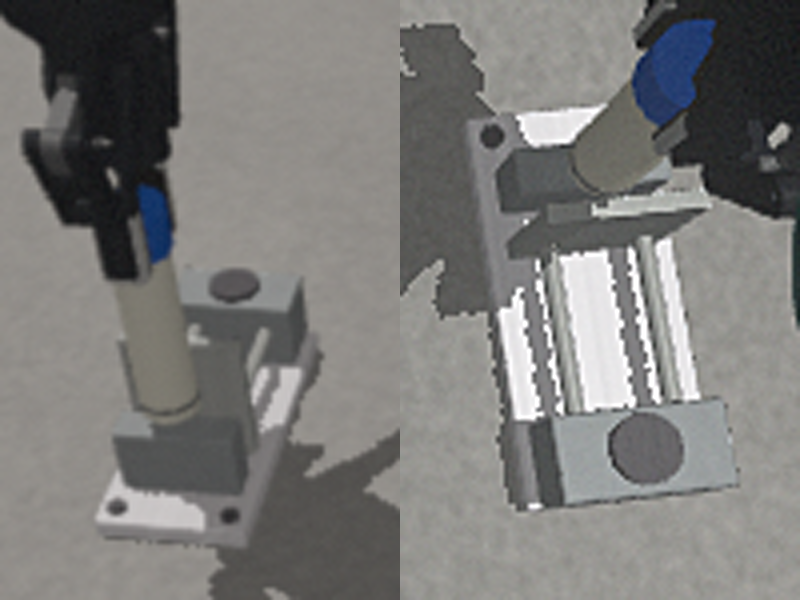

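The tube is upright over the stop, with its foot at about crop (167,408) in the scene view and (607,170) in the top view. I'll check those against the expected foot position.

```bash
python3 - <<'E'
from m import *
t=(207/4+310-.4,170/4+130-.4);s=(167/4+130-.4,408/4+80-.4)
X=tri(t,s);print(X.round(4),proj("top",X)-t,proj("scene",X)-s)
X=np.array([.5505,-.0993,.061]);print(proj("top",X)-t,proj("scene",X)-s)
# holder y of gate middle: gate top corners seen
from go import go
o=np.array([.5416,-.1023]);hx=np.array([-.954,-.3])
go([(*(o+hx*.021),.152,107.4),(*(o+hx*.021),.1035,107.4)])
E
```

```text
[ 0.5485 -0.105   0.0575] [ 1.04662613 -0.33806376] [0.91753699 0.22219104]
[-1.70842746 -2.76148707] [2.45010966 0.21405327]
t 6.88 [ 0.5512 -0.0995  0.1527] yaw 107.37 tilt 0.1
(np.float64(0.521566), np.float64(-0.1086), 0.152, 107.4) [0.001, -0.124, 0.003] [0.002, 0.001, -0.001]
(np.float64(0.521566), np.float64(-0.1086), 0.1035, 107.4) [0.0, 0.0, 0.194] [0.0, 0.0, 0.0]
```

Request:
play_rows([
  [[0,-0.01,0],[0,0,0]],
  [[0,-0.02,0],[0,0,0]],
  [[0,-0.03,0],[0,0,0]],
  [[0,-0.04,0],[0,0,0]],
  [[0,-0.05,0],[0,0,0]],
  [[0,-0.06,0],[0,0,0]],
  [[0,-0.07,0],[0,0,0]],
  [[0,-0.08,0],[0,0,0]],
  [[0,-0.09,0],[0,0,0]],
  [[0,-0.1,0],[0,0,0]],
  [[0,-0.11,0],[0,0,0]],
  [[0,-0.12,0],[0,0,0]],
  [[0,-0.124,0],[0,0,0]],
  [[0,-0.124,0],[0,0,0]],
  [[0,-0.124,0],[0,0,0]],
])

```text
time: 8.13
tool_pos: [0.5207, -0.1087, 0.1517]
tcp_rot: [-1.861, -2.531, 0.0]
wrist_force: [2.6, 0.4, 0.9]
width: 0.376
grip_force: 79.4
```

```bash
python3 - <<'E'
from go import *
from workcell import cams
import cv2
go([(.5216,-.1086,.1035,107.4)])
s=bot.read_state();print(s['wrist_force'],s['torque'],s['width'])
t=cams.read_camera("top")["image"];s=cams.read_camera("scene")["image"]
cc=np.zeros((600,800,3),np.uint8)
cc[:,:400]=cv2.resize(s[80:230,130:230],(400,600),interpolation=cv2.INTER_CUBIC)
cc[:,400:]=cv2.resize(t[130:280,310:410],(400,600),interpolation=cv2.INTER_CUBIC)
cv2.imwrite("pics/h2.png",cc[:,:,::-1])
E
```

```text
t 8.13 [ 0.5207 -0.1087  0.1517] yaw 107.37 tilt 0.01
(0.5216, -0.1086, 0.1035, 107.4) [-0.001, 0.003, 0.193] [-0.0, -0.0, -0.001]
[2.64799624 0.35794243 0.94402451] [ 0.14953482 -0.7354333  -0.01346919] 0.3762553956519433
```

View pics/h2.png

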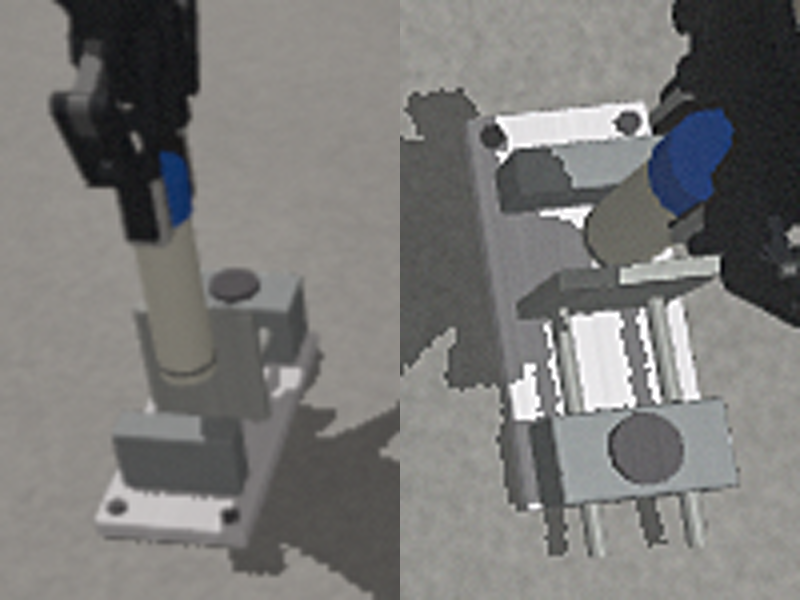

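The gate is pushed back about 22 mm, and in the top view the tube's foot is in the gap clear of the stop. I'll lower it now.

Request:
play_rows([
  [[0,0,0.02],[0,0,0]],
  [[0,0,0.04],[0,0,0]],
  [[0,0,0.06],[0,0,0]],
  [[0,0,0.075],[0,0,0]],
  [[0,0,0.09],[0,0,0]],
  [[0,0,0.09],[0,0,0]],
])

```text
time: 8.73
tool_pos: [0.5199, -0.1084, 0.1278]
tcp_rot: [-1.859, -2.53, 0.001]
wrist_force: [3.4, 1.9, -2.7]
width: 0.375
grip_force: 79.3
```

Request:
play_rows([
  [[0,0,0.015],[0,0,0]],
  [[0,0,0.03],[0,0,0]],
  [[0,0,0.045],[0,0,0]],
  [[0,0,0.06],[0,0,0]],
  [[0,0,0.075],[0,0,0]],
  [[0,0,0.085],[0,0,0]],
  [[0,0,0.095],[0,0,0]],
  [[0,0,0.095],[0,0,0]],
  [[0,0,0.095],[0,0,0]],
])

```text
time: 9.48
tool_pos: [0.5203, -0.1086, 0.1048]
tcp_rot: [-1.86, -2.531, 0.001]
wrist_force: [3.1, 0.1, -2.6]
width: 0.377
grip_force: 79.4
```

Request:
play_rows([
  [[0,0.004,0],[0,0,0]],
  [[0,0.008,0],[0,0,0]],
  [[0,0.012,0],[0,0,0]],
  [[0,0.014,0.003],[0,0,0]],
  [[0,0.014,0.005],[0,0,0]],
  [[0,0.014,0.007],[0,0,0]],
  [[0,0.014,0.007],[0,0,0]],
  [[0,0.014,0.007],[0,0,0]],
])

```text
time: 10.15
tool_pos: [0.5246, -0.1077, 0.1042]
tcp_rot: [1.86, 2.531, 0.001]
wrist_force: [2.9, 0.5, 1.5]
width: 0.373
grip_force: 79.4
```

```bash
python3 -c "
from go import *
go([(.5273,-.1068,.1028,107.4)])
s=bot.read_state();print(s['width'],s['grip_force'],s['wrist_force'],s['torque'])"
```

```text
t 10.15 [ 0.5246 -0.1077  0.1042] yaw 107.37 tilt 0.05
(0.5273, -0.1068, 0.1028, 107.4) [-0.0, 0.011, 0.006] [0.001, 0.001, -0.001]
0.37290417525963837 79.39005017280579 [2.85628049 0.50011612 1.47967689] [ 0.23601636 -0.724721    0.02100697]
```

Request:
play_rows([
  [[0,0,0],[0,0,0]],
  [[0,0,0],[0,0,0]],
  [[0,0,0],[0,0,0]],
  [[0,0,0],[0,0,0]],
  [[0,0,0],[0,0,0]],
  [[0,0,0],[0,0,0]],
  [[0,0,0],[0,0,0]],
  [[0,0,0],[0,0,0]],
], claw=0.4)

```text
time: 10.82
tool_pos: [0.5241, -0.1076, 0.1037]
tcp_rot: [-1.86, -2.531, 0.0]
wrist_force: [0.0, 0.1, 0.2]
width: 0.699
grip_force: 0.0
```

```bash
python3 - <<'E'
from go import *
from workcell import cams
import cv2
go([])
s=bot.read_state();print(s['wrist_force'],s['torque'],s['width'])
t=cams.read_camera("top")["image"];s=cams.read_camera("scene")["image"]
cc=np.zeros((600,800,3),np.uint8)
cc[:,:400]=cv2.resize(s[80:230,130:230],(400,600),interpolation=cv2.INTER_CUBIC)
cc[:,400:]=cv2.resize(t[130:280,310:410],(400,600),interpolation=cv2.INTER_CUBIC)
cv2.imwrite("pics/h3.png",cc[:,:,::-1])
E
```

```text
t 10.82 [ 0.5241 -0.1076  0.1037] yaw 107.37 tilt 0.01
[0.04572806 0.06880808 0.21804875] [-0.00870508 -0.01489632 -0.01364441] 0.6991214217393978
```

View pics/h3.png

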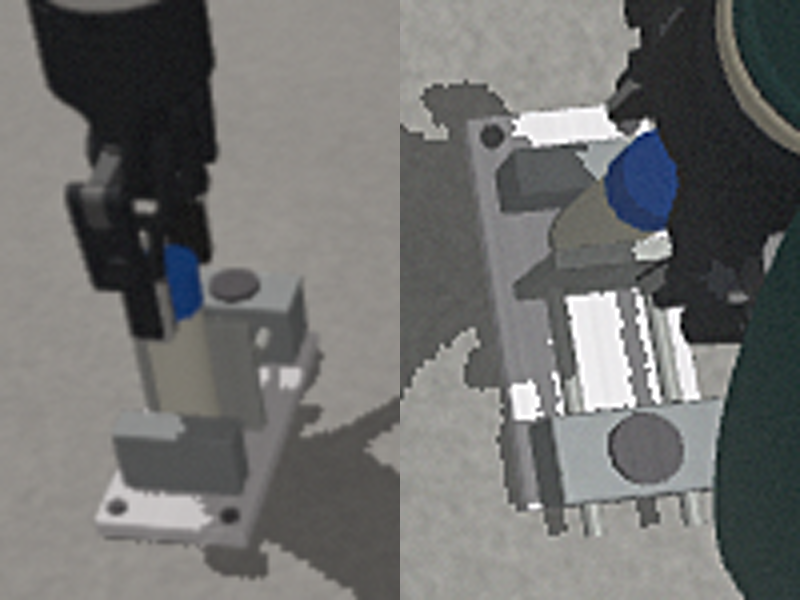

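The tube stands between the stop and the gate, and the gripper is unloaded. I'll retreat straight up and check.

Request:
play_rows([
  [[0,0,-0.04],[0,0,0]],
  [[0,0,-0.1],[0,0,0]],
  [[0,0,-0.2],[0,0,0]],
  [[0,0,-0.35],[0,0,0]],
  [[0,0,-0.5],[0,0,0]],
  [[0,0,-0.6],[0,0,0]],
  [[0.3,0,-0.6],[0,0,0]],
  [[0.6,0,-0.6],[0,0,0]],
  [[0.9,0,-0.6],[0,0,0]],
  [[0.9,0,-0.6],[0,0,0]],
  [[0.9,0,-0.6],[0,0,0]],
  [[0.9,0,-0.6],[0,0,0]],
])

```text
time: 11.92
tool_pos: [0.4553, 0.1109, 0.2549]
tcp_rot: [-1.857, -2.533, -0.003]
wrist_force: [-0.4, -0.2, -0.1]
width: 0.703
grip_force: 0.0
```

```bash
python3 - <<'E'
from go import *
from workcell import cams
import cv2
go([])
t=cams.read_camera("top")["image"];s=cams.read_camera("scene")["image"]
cc=np.zeros((600,800,3),np.uint8)
cc[:,:400]=cv2.resize(s[80:230,130:230],(400,600),interpolation=cv2.INTER_CUBIC)
cc[:,400:]=cv2.resize(t[130:280,310:410],(400,600),interpolation=cv2.INTER_CUBIC)
cv2.imwrite("pics/h4.png",cc[:,:,::-1])
E
```

```text
t 11.92 [0.4553 0.1109 0.2549] yaw 107.51 tilt 0.14
```

View pics/h4.png

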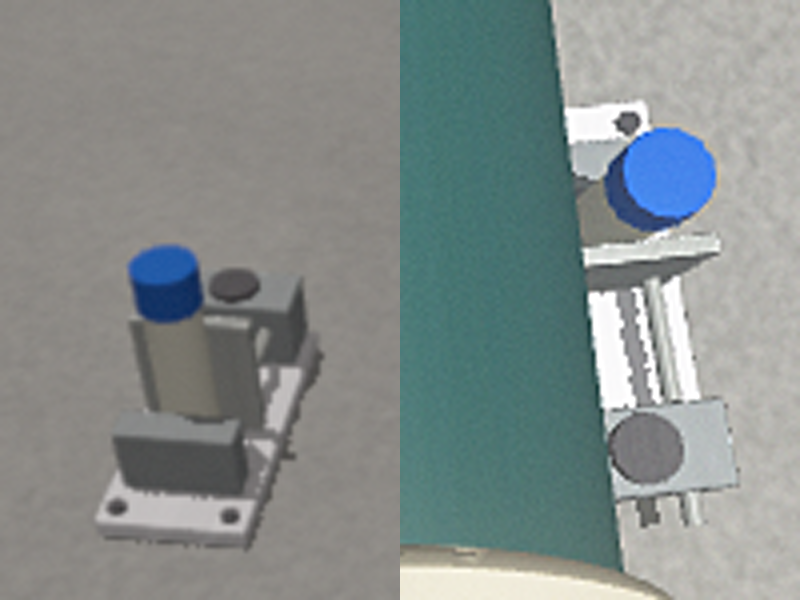

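The tube stands upright with the gate resting on it. The cap's top centre is at crop (165,268) in the scene view and (665,176) in the top view. I'll check those in the holder frame, along with the short tube.

```bash
python3 - <<'E'
from m import *
from workcell import cams
t=(265/4+310-.4,176/4+130-.4);s=(165/4+130-.4,267/4+80-.4)
X=tri(t,s);d2=X[:2]-[.5416,-.1023];print(X.round(4),"holder x,y",(d2@[-.954,-.3]).round(4),(d2@[.3,-.954]).round(4),proj("top",X)-t)
im=cams.read_camera("scene")["image"].astype(int);i0=d["scene"]["image"].astype(int)
for i in(i0,im):
    c=i[205:262,235:275];m=(c[...,2]>c[...,0]+50);print("short cap px",np.argwhere(m).mean(0).round(2),m.sum())
E
```

```text
[ 0.5273 -0.1076  0.1304] holder x,y 0.0152 0.0008 [ 0.61604121 -0.20584057]
short cap px [24.52 16.76] 350
short cap px [24.52 16.76] 350
```

The cap's top centre is at holder x 15 mm, y 1 mm and z 130 mm, which matches an upright, clamped tube. The short tube hasn't moved, so I'm handing in.

```bash
python3 -c "
from workcell import bot
print(bot.finish_job())"
```

```text
the job is handed in; nothing more can be done
None
```

I handed the job in at about 12 s: the tall tube stands upright in the holder, clamped against the stop by the gate at x 15 mm, y 1 mm, and the short tube has not moved (the hand-in gave no verdict).

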